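Shut the tubes in the block heater and start it

TASK

The five flip-lid tubes in the block heater stand open: run your fingertips lightly along the row, from the hinge side of the first lid (the leftmost, seen from the heater's front) to the last, so that each lid in turn folds over and lies shut. Once all five are shut, press the large oblong start key on the heater's front ledge all the way down and let it come back up. Nothing is to be picked up: do not pull the tubes up in their holes, press the two small round setting keys or shift the things round the heater.

Things in the scene. Friction and masses are not known exactly. Their poses are not given: they have to be found in the camera images.
- heater: White block heater, 150 mm deep (x), 210 mm wide (y), heavy, does not slide. Origin: centre of its underside; x to its back, y to its left, z up. A flat ledge 45 mm high with display and keys runs along its front; behind it a housing 76 mm high holds an aluminium block whose face is 84.5 mm above the table, with two rows of five holes along y: the front row holds the tubes, the rear row is empty.
- row_first (a point): Centre of the upper face of lid 1 as it lies when shut (the lid now stands open), 97 mm above the table. Five flip-lid tubes of natural plastic stand in one straight row, 28 mm apart, from lid 1 at the left to lid 5 in the heater's -y direction. Axes as the heater's. Nothing else on the heater stands as high.
- row_last (a point): The same point for lid 5, at the right-hand end of the row: 112 mm from row_first, at the same height.
- start_key_top (a point): Centre of the upper face of the start key: the large oblong key (18 mm along x, 28 mm along y, rounded) near the right-hand end of the heater's front ledge; 50 mm above the table, 5 mm above the ledge. The housing's 31 mm step up begins 25 mm behind this centre. Axes as the heater's.
- start_key (a joint): How far the start key is pressed, m: 0 up, 0.003 at its stop; sprung, about 1 N to start, 4.6 N at the stop; comes back up when released. It counts as pressed beyond 0.002.
- up_key (a joint): How far the rear of the two small round setting keys (11 mm across, standing 4 mm above the ledge) is pressed, m: 0 up, 0.003 down; as soft as the start key. Its centre lies 72 mm to the left (+y) of the start key's centre and 11 mm further back.
- down_key (a joint): The same for the front one of the two setting keys. Its centre lies 72 mm to the left of the start key's centre and 11 mm further forward.
- lid_1 (a joint): Opening angle of lid 1 (leftmost), rad: 0 shut flat, about 1.6 upright, 2.1 its stop. A 20 mm disc, 4 mm thick, with a thumb tab; 26 mm from hinge to tab end. The hinge is on the left (+y) of its tube, 12 mm from the tube's axis, 4 mm below the shut lid's upper face, so it swings over to the right (-y) to shut. Stiff (0.010 N m), no spring: it stays where it is left.
- tube_1_rim (a point): Centre of the rim of tube 1, 5 mm below the upper face of its shut lid; axes as row_first. The tubes (17 mm across) sit with 1.5 N of friction in their holes and rise if pulled.
- lid_2 (a joint): Opening angle of lid 2, rad. As lid 1.
- tube_2_rim (a point): Centre of the rim of tube 2, 5 mm below the upper face of its shut lid; axes as row_first. The tubes (17 mm across) sit with 1.5 N of friction in their holes and rise if pulled.
- lid_3 (a joint): Opening angle of lid 3, rad. As lid 1.
- tube_3_rim (a point): Centre of the rim of tube 3, 5 mm below the upper face of its shut lid; axes as row_first. The tubes (17 mm across) sit with 1.5 N of friction in their holes and rise if pulled.
- lid_4 (a joint): Opening angle of lid 4, rad. As lid 1.
- tube_4_rim (a point): Centre of the rim of tube 4, 5 mm below the upper face of its shut lid; axes as row_first. The tubes (17 mm across) sit with 1.5 N of friction in their holes and rise if pulled.
- lid_5 (a joint): Opening angle of lid 5 (rightmost), rad. As lid 1.
- tube_5_rim (a point): Centre of the rim of tube 5, 5 mm below the upper face of its shut lid; axes as row_first. The tubes (17 mm across) sit with 1.5 N of friction in their holes and rise if pulled.
- bottle_control: Bystander: brown reagent bottle, 34 mm across, 62 mm high, loose, beside the heater, left. Origin: centre of its underside.
- bottle_buffer: Bystander: white reagent bottle, 51 mm across, 98 mm high, loose, behind the heater. Origin: centre of its underside.
- loose_tube: Bystander: capped blood tube lying down, 107 mm long, 18 mm thick, loose, in front of the heater. Origin: centre of its underside.
- petri_dish_0: Bystander: closed culture dish, 64 mm across, 6 mm high, loose, beside the heater, right. Origin: centre of its underside.
- cap_a: Bystander: push cap, 17 mm across, 20 mm high, loose, in front of the heater, right. Origin: centre of its underside.
- cap_b: Bystander: push cap, 17 mm across, 20 mm high, loose, in front of the heater, right. Origin: centre of its underside.

How it is judged:
On the way, in this order (a step that is already met when the one before it is completed fails the run):
1. lid 1 of the row is shut (below 0.15 rad) (value of joint lid_1 below 0.15 rad), for 0.03 s.
2. lid 2 of the row is shut (below 0.15 rad) (value of joint lid_2 below 0.15 rad), for 0.03 s.
3. lid 3 of the row is shut (below 0.15 rad) (value of joint lid_3 below 0.15 rad), for 0.03 s.
4. lid 4 of the row is shut (below 0.15 rad) (value of joint lid_4 below 0.15 rad), for 0.03 s.
5. lid 5 of the row is shut (below 0.15 rad) (value of joint lid_5 below 0.15 rad), for 0.03 s.
6. the start key is pressed down (beyond 2 mm) (value of joint start_key above 0.002 m), for 0.05 s.
At the end, for the whole second after the job is handed in: All five lids lie shut (each below 0.15 rad), the tubes still sit in their holes (within 6 mm), and the start key has been pressed and is up again (less than 1 mm down) (value of joint each of lid_1, lid_2, lid_3, lid_4, lid_5 below 0.15 rad and value of joint start_key below 0.001 m and distance of each of tube_1_rim, tube_2_rim, tube_3_rim, tube_4_rim, tube_5_rim from where it was at the start of the episode below 0.006 m); the robot touches nothing.
It fails at once if the start key is pressed (beyond 1.5 mm) while a lid stands open (above 0.15 rad) (value of joint start_key above 0.0015 m and value of joint any of lid_1, lid_2, lid_3, lid_4, lid_5 above 0.15 rad).
It fails at once if a tube is pulled up more than 6 mm (distance of any of tube_1_rim, tube_2_rim, tube_3_rim, tube_4_rim, tube_5_rim from where it was at the start of the episode above 0.006 m).
It fails at once if a small setting key is pressed (beyond 1.5 mm) (value of joint any of up_key, down_key above 0.0015 m).
It fails at once if the fingers bear on the heater or its tubes with more than 40 N (contact force between the fingers and heater above 40 N).
It fails at once if a bystander is moved by more than 20 mm (distance of any of bottle_control, bottle_buffer, loose_tube, petri_dish_0, cap_a, cap_b from where it was at the start of the episode above 0.02 m).
It also fails if it takes over 48 s, if anything falls off the work surface, if the arm or the gripper's body presses on something with over 40 N, if the wrist force passes 120 N, or if a joint passes its speed limit or range.

ROBOT

A 7-joint arm with a two-finger parallel gripper is mounted at the origin on a cart in front of the work surface, level with it; the furniture and walls round the work are solid. World frame = base frame: x ahead of the robot, y to its left, z up, the work surface at z = 0. Lengths are in m, angles in rad, forces in N, time in s.
With the tool pointing down it reaches from about 0.4 to 0.85 m from the base axis. Payload 10.4 kg.
Tool frame: the origin (TCP) lies between the finger pads; the fingertips stand ahead of it and the grasp point (between the pads) lies 3 mm ahead of it (r.tips_ahead is the z of the fingertips in the tool frame, in m); z points along the fingers, y is the line along which they close (so a half turn about z gives the same grasp; the last joint's range is limited). The gripper opens to 87 mm and grips with 3 to 60 N. Pads are 19 mm wide; open, the fingers measure 117 mm over their backs; the gripper's body (75 mm by 190 mm) begins 51 mm behind the grasp point.
Start: joints at [1.238, 0.332, -0.065, 1.46, 0.022, 1.35, -0.088], TCP at [0.191, -0.595, 0.245] pointing down, gripper open.
Joint ranges: [-2.6, 2.6], [-0.5, 2.12], [-1.47, 1.34], [0.16, 2.42], [-1.27, 4.41], [0.06, 2.06], [-2.6, 2.6]. Speed limits (rad/s): [2.22, 2.22, 2.79, 2.79, 3.14, 3.14, 3.14].

INTERFACE

Orientations are given as a unit quaternion [x, y, z, w].
In Python, from bench import telemetry, camera, get_calibration, r gives the robot as it stands.
- The arm moves only by the tool drive_tool, never from a script. Its argument "series" is one flat list of numbers, 7 for each row, row after row: the turn, a rotation vector about the tool's x, y, z in units of 5 degrees (1.0 is 5 degrees), then the shift along the tool's x, y, z in units of 40 mm (1.0 is 40 mm), then the opening, from -1 (shut) to 1 (fully open). A call has 1 to 10 rows; each row is the pose to reach, as a shift and turn from the pose commanded when the call began, along the tool's axes at that moment; what a row does not reach only later rows make up. A row lasts 1/12 s, in which the tool goes at most 41.7 mm and 7.16 degrees, less where a joint would pass 70% of its speed; a pose out of reach is approached as far as the arm can. A call with a gripper value outside its range is refused whole. The fingers move at their own pace and stop on an object; "grip_force" is the grip in N (left out, the last holds). Time passes only in rows, so rows that repeat a pose let the fingers close. It gives the time, the measured TCP pose, the force, the opening and the grip force at its end, in the units of the state.
- telemetry.read_state(): the state, without advancing time (a new reading comes with each control period).
- camera(name): name is "side" or "top"; returns the picture (384x512x3 uint8, red, green, blue); there is no depth.
- get_calibration(name): a dict with "fovy" (degrees; the focal length in pixels is half the picture's height over the tangent of half this angle, whatever the lens; pixels are square), "cx", "cy" (the principal point, pixels), "xyz" and "rotation" of the camera in the world. Camera axes: x right, y up, looking along -z (the intrinsics and any distortion apply to the point x, -y, -z); pixel columns grow to the right and rows downward; lengths in m; the calibration is good to about 2 mm. A picture is of the moment at which its call begins. get_calibration takes no time and is no camera call.
- r.close_job(): hands the job in; it is judged then, once.
The state is a dict: "time": time; "joint_positions": joint angles; "joint_vel": joint speeds; "joint_torque": joint torques, N m; "ee_pos": TCP position; "eef_rot": TCP orientation; "ft_force": force on the tool from outside, world axes, zero at the start; "torque": the same for the moment, N m; "width": finger opening in m; "grip_force": force on a finger pad.
Only numpy, scipy, OpenCV 4.12 (cv2) and the standard library are available. Lean on these libraries where they do the work, as an engineer would, in place of code of your own. Each camera call takes 0.05 s, during which the arm holds its last target. There are 200 camera calls.

## Working session

There is one attempt and no reset: what is moved stays moved. The work goes in short steps, Python scripts to look and compute and a tool call to move; the robot and the scene stay as the last step left them, time stands still between calls to the robot, and variables do not carry over. Pictures are saved under pics/ and viewed, at most 10 in all, crops included, and the job is handed in when it is done.

Besides the shell and the picture viewer there is one more tool, called after ">>>" by a JSON object that holds its "method" and its "body", one argument or row to a line. drive_tool: Moves the arm, as the interface text tells. Its arguments: {"type":"object","properties":{"series":{"type":"array"},"grip_force":{"type":"number"}},"required":["series"]}

```bash
mkdir -p pics; python3 - <<'E'
from bench import telemetry, camera, get_calibration, r
import cv2
for n in ("side","top"):
    im=camera(n); cv2.imwrite(f"pics/{n}0.png",cv2.resize(im[:,:,::-1],(800,600),interpolation=cv2.INTER_CUBIC)); cv2.imwrite(f"raw_{n}.png",im[:,:,::-1])
    print(n,get_calibration(n))
print(telemetry.read_state(), r.tips_ahead)
E
```

```text
side {'fovy': 55.319087555058324, 'cx': 252.84945758058558, 'cy': 194.05339560608076, 'xyz': array([0.16819773, 0.61767623, 0.54483141]), 'rotation': array([-0.1273499 ,  0.47550855,  0.83898509, -0.23190008])}
top {'fovy': 55.75120469141781, 'cx': 257.6322356000972, 'cy': 186.47582156538255, 'xyz': array([ 0.39856801, -0.02678768,  0.91082635]), 'rotation': array([-0.06675101,  0.05849435,  0.70585299, -0.70277612])}
{'time': 0.1, 'joint_positions': array([ 1.23839568,  0.3327776 , -0.06470208,  1.46083336,  0.02160046,
        1.34988279, -0.08851053]), 'joint_vel': array([ 0.00061927, -0.0016587 ,  0.00086055, -0.00239786, -0.0003179 ,
       -0.00157635, -0.00060716]), 'joint_torque': array([ 2.28912875e-03, -6.24548364e+01,  2.50664656e-02, -3.90716922e+01,
       -6.14277343e-02,  3.66344629e-02,  2.98338693e-05]), 'ee_pos': array([ 0.1904505 , -0.59495797,  0.24386434]), 'eef_rot': array([ 9.88025944e-01,  1.54286647e-01, -1.19290450e-04, -5.90926377e-04]), 'ft_force': array([ 0.52496294,  0.15149278, -0.47418907]), 'torque': array([ 0.04731105,  0.00521083, -0.009349  ]), 'grip_force': 0.0, 'width': 0.08728172377816393} 0.022
```

View pics/side0.png

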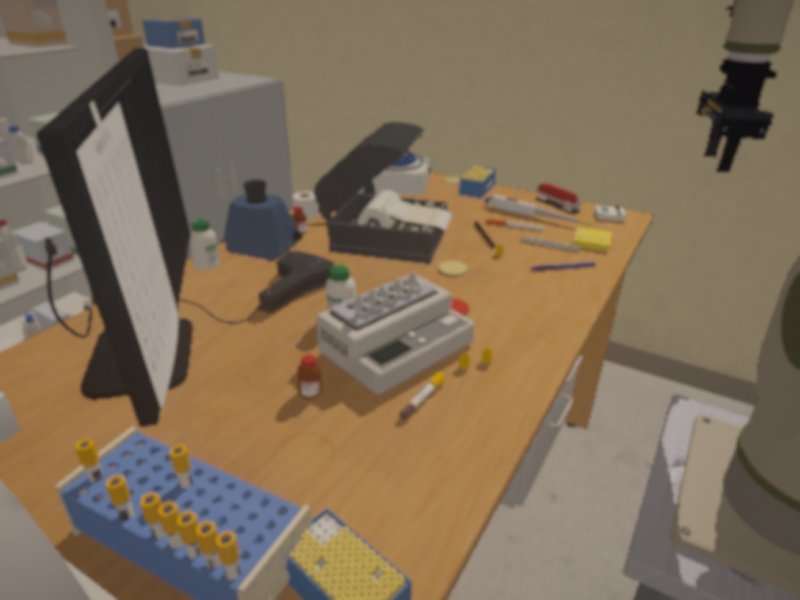

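View pics/top0.png

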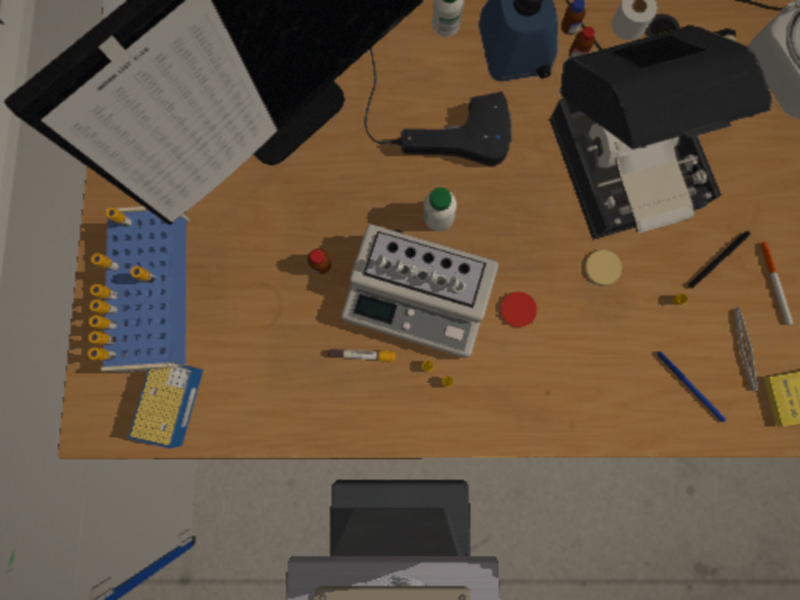

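The side view shows the heater around (395,330), with its tubes open. The top view shows its housing at (420,265), start key at (455,332), setting keys at (409,318), lids about (385–460, 262–285). I'll crop in on both.

```bash
python3 - <<'E'
import cv2
a=cv2.imread("raw_top.png")[140:232,210:325]; cv2.imwrite("pics/topc.png",cv2.resize(a,None,fx=6.5,fy=6.5,interpolation=cv2.INTER_CUBIC))
a=cv2.imread("raw_side.png")[165:255,195:310]; cv2.imwrite("pics/sidec.png",cv2.resize(a,None,fx=6.5,fy=6.5,interpolation=cv2.INTER_CUBIC))
E
```

```text
(no output)
```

View pics/topc.png

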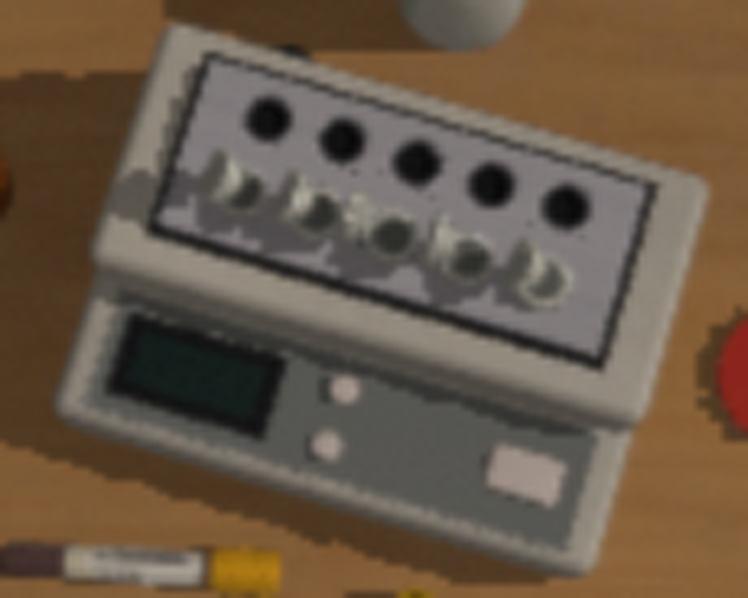

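View pics/sidec.png

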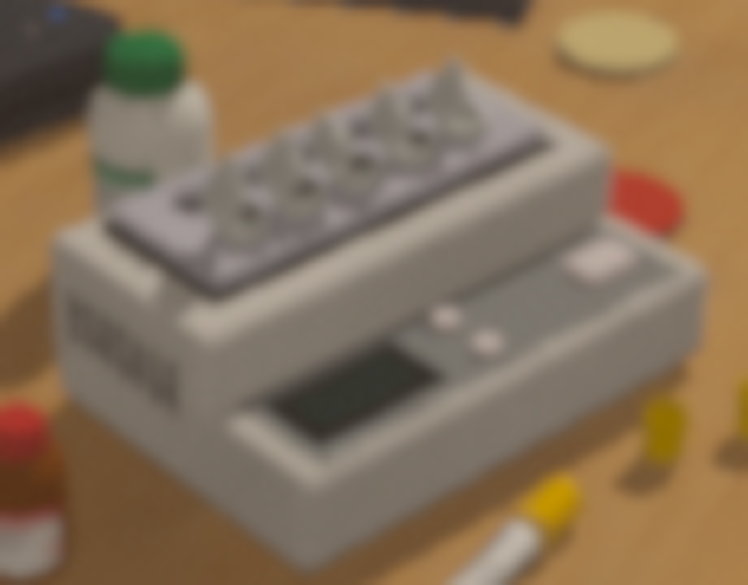

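The top crop shows tube mouths from (242,190) to (545,281), start key (525,474), setting keys (344,389) and (327,444), and rear holes (269,118) to (565,206). The side crop has the start key at (602,259).

```bash
cat > h.py <<'E'
import numpy as np
from bench import get_calibration
from scipy.spatial.transform import Rotation as R
def ray(n,u,v):
    c=get_calibration(n); f=192/np.tan(np.radians(c["fovy"])/2)
    q=np.asarray(c["rotation"]); 
    return np.asarray(c["xyz"]), R.from_quat(q).apply([(u-c["cx"])/f,-(v-c["cy"])/f,-1])
def plane(n,u,v,z):
    o,d=ray(n,u,v); return o+d*(z-o[2])/d[2]
E
python3 - <<'E'
from h import *
t=lambda p:((p[0]+.5)/6.5-.5+210,(p[1]+.5)/6.5-.5+140)
s=lambda p:((p[0]+.5)/6.5-.5+195,(p[1]+.5)/6.5-.5+165)
np.set_printoptions(precision=4,suppress=True)
T=np.array([plane("top",*t(p),.092) for p in [(242,190),(319,212),(393,236),(469,259),(545,281)]])
H=np.array([plane("top",*t(p),.0845) for p in [(269,118),(343,140),(417,162),(492,185),(566,206)]])
print(T,H,np.linalg.norm(T[4]-T[0]),np.linalg.norm(H[4]-H[0]))
for X in(T,H):
    d=X[4]-X[0]; print("yaw",np.degrees(np.arctan2(d[0],-d[1])))
for p,q,z in [((525,474),(602,259),.05),((344,389),(446,316),.049),((327,444),(488,342),.049)]:
    print(plane("top",*t(p),z),plane("side",*s(q),z))
E
```

```text
[[ 0.587   0.0075  0.092 ]
 [ 0.5788 -0.0199  0.092 ]
 [ 0.57   -0.0461  0.092 ]
 [ 0.5615 -0.0729  0.092 ]
 [ 0.5535 -0.0995  0.092 ]] [[ 0.6153 -0.0019  0.0845]
 [ 0.607  -0.0286  0.0845]
 [ 0.5987 -0.0551  0.0845]
 [ 0.59   -0.0819  0.0845]
 [ 0.5822 -0.1083  0.0845]] 0.11214673139277441 0.11141367590460971
yaw -17.40887972251567
yaw -17.313537780426664
[ 0.4896 -0.0945  0.05  ] [ 0.4859 -0.0931  0.05  ]
[ 0.5215 -0.0285  0.049 ] [ 0.5188 -0.029   0.049 ]
[ 0.5011 -0.0221  0.049 ] [ 0.4974 -0.0221  0.049 ]
```

Measurements agree: row length is 112 mm, yaw −17.4°, and the start key is at about (0.488, −0.094). I'll close the fingers, turn to the heater's axes and travel to the hinge side of lid 1.

>>> {"method": "drive_tool", "body": {
  "series": [1e-09, 0, 0, 0.74, -0.62, 0, -1, 0, 0, 0, 1.48, -1.24, 0, -1, 0, 0, 0, 2.22, -1.87, 0, -1, 0, 0, 0, 2.96, -2.49, 0, -1, 0, 0, 0, 3.7, -3.11, 0, -1, 0, 0, 0, 4.44, -3.73, 0, -1, 0, 0, 0, 5.18, -4.35, 0, -1, 0, 0, 0, 5.92, -4.98, 0, -1, 0, 0, 0, 6.66, -5.6, 0, -1, 0, 0, 0, 7.4, -6.22, 0, -1],
  "grip_force": 5
}}

```text
time: 0.93
ee_pos: [0.397, -0.2662, 0.2444]
eef_rot: [0.988, 0.154, -0.0, 0.0]
ft_force: [1.0, -0.8, 1.3]
width: 0.0285
grip_force: 0.0
```

>>> {"method": "drive_tool", "body": {
  "series": [0, 0, 0.8, 0.74, -0.62, 0, -1, 0, 0, 1.6, 1.48, -1.24, 0, -1, 0, 0, 2.4, 2.22, -1.87, 0, -1, 0, 0, 3.2, 2.96, -2.49, 0, -1, 0, 0, 4.0, 3.7, -3.11, 0, -1, 0, 0, 4.8, 4.44, -3.73, 0, -1, 0, 0, 5.6, 5.18, -4.35, 0, -1, 0, 0, 6.4, 5.92, -4.98, 0, -1, 0, 0, 7.02, 6.66, -5.6, 0, -1, 0, 0, 7.02, 7.4, -6.22, 0, -1]
}}

```text
time: 1.77
ee_pos: [0.6033, 0.0606, 0.2442]
eef_rot: [0.988, -0.153, -0.0, 0.0]
ft_force: [1.6, 0.0, 0.5]
width: 0.0007
grip_force: 0.0
```

```bash
python3 - <<'E'
from bench import telemetry
from h import *
s=telemetry.read_state(); q=R.from_quat(s["eef_rot"])
print(s["ee_pos"],s["width"],q.as_matrix().round(3),q.inv().apply(np.array([.603,.060,.120])-s["ee_pos"])/.04)
E
```

```text
[0.60327449 0.06063502 0.24419868] 0.0006567874705447135 [[ 0.953 -0.302 -0.   ]
 [-0.302 -0.953 -0.   ]
 [-0.     0.    -1.   ]] [-8.47399698e-04  1.58865729e-02  3.10497431e+00]
```

>>> {"method": "drive_tool", "body": {
  "series": [0, 0, 0, 0, 0, 0.7, -1, 0, 0, 0, 0, 0, 1.4, -1, 0, 0, 0, 0, 0, 2.1, -1, 0, 0, 0, 0, 0, 2.7, -1, 0, 0, 0, 0, 0, 3.0, -1, 0, 0, 0, 0, 0, 3.0, -1, 0, 0, 0, 0, 0, 3.0, -1]
}}

```text
time: 2.35
ee_pos: [0.6027, 0.0592, 0.1249]
eef_rot: [0.989, -0.151, -0.0, -0.0]
ft_force: [-0.5, 0.3, 1.4]
width: 0.0005
grip_force: 0.0
```

```bash
python3 - <<'E'
from bench import camera,telemetry
import cv2,numpy as np
t=cv2.resize(camera("top")[130:232,200:325,::-1],None,fx=3.2,fy=3.2,interpolation=cv2.INTER_CUBIC)
s=cv2.resize(camera("side")[150:252,195:320,::-1],None,fx=3.2,fy=3.2,interpolation=cv2.INTER_CUBIC)
cv2.imwrite("pics/c1.png",np.hstack([t,s])); s=telemetry.read_state();print(s["ee_pos"],s["ft_force"])
E
```

```text
[0.60365802 0.05934699 0.12637742] [0.05446895 0.43129009 0.92351121]
```

View pics/c1.png

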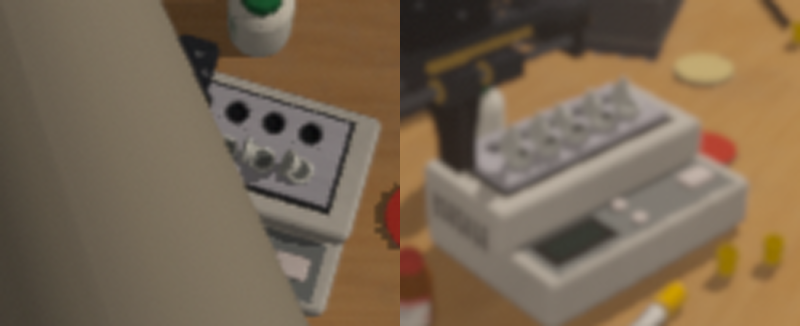

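The finger stands left of lid 1 (side panel at (460,140)), level with the row and clear of it. I'll lower it to sweep height.

>>> {"method": "drive_tool", "body": {
  "series": [0, 0, 0, 0, 0, 0.1, -1, 0, 0, 0, 0, 0, 0.1, -1, 0, 0, 0, 0, 0, 0.1, -1, 0, 0, 0, 0, 0, 0.1, -1, 0, 0, 0, 0, 0, 0.1, -1]
}}

```text
time: 2.87
ee_pos: [0.6028, 0.0591, 0.1208]
eef_rot: [0.989, -0.151, 0.0, -0.0]
ft_force: [0.0, 0.0, -0.7]
width: 0.0004
grip_force: 0.0
```

```bash
python3 - <<'E'
from bench import camera,telemetry
for i in range(6):
    s=telemetry.read_state();print(s["ee_pos"],s["ft_force"],s["eef_rot"]);camera("side")
E
```

```text
[0.60279948 0.05913157 0.12083244] [ 0.01421459  0.03444925 -0.67676246] [ 9.88555302e-01 -1.50858752e-01  2.27180492e-04 -2.51182418e-06]
[0.60278358 0.05913892 0.12076926] [ 0.3278357  -0.09267318 -0.28639496] [ 9.88560275e-01 -1.50826239e-01  1.65690054e-04  8.16036337e-06]
[0.60275443 0.05910809 0.12068036] [ 0.31258486 -0.29014673 -0.56826263] [ 9.88560552e-01 -1.50824463e-01  1.25738263e-04  3.83443411e-05]
[0.60271831 0.05911209 0.12063331] [-0.38349159  1.27528668 -0.82947893] [ 9.88559790e-01 -1.50829493e-01  7.51161654e-05  2.38282492e-05]
[0.60270491 0.05911683 0.12060571] [-0.41896532  0.52671754 -0.03257459] [ 9.88556866e-01 -1.50848661e-01  5.70948934e-05  1.84086135e-05]
[0.6026999  0.05913173 0.1205917 ] [ 0.35282683 -0.5464265   0.38458686] [ 9.88564354e-01 -1.50799577e-01  5.79003455e-05  3.80136207e-05]
```

>>> {"method": "drive_tool", "body": {
  "series": [0, 0, 0, 0, 0.13, 0.015, -1, 0, 0, 0, 0, 0.26, 0.015, -1, 0, 0, 0, 0, 0.39, 0.015, -1, 0, 0, 0, 0, 0.52, 0.015, -1, 0, 0, 0, 0, 0.65, 0.015, -1, 0, 0, 0, 0, 0.78, 0.015, -1, 0, 0, 0, 0, 0.91, 0.015, -1, 0, 0, 0, 0, 1.04, 0.015, -1, 0, 0, 0, 0, 1.17, 0.015, -1, 0, 0, 0, 0, 1.3, 0.015, -1]
}}

```text
time: 4.0
ee_pos: [0.587, 0.0088, 0.1199]
eef_rot: [0.989, -0.151, -0.0, 0.0]
ft_force: [-0.6, -0.0, -0.1]
width: 0.0006
grip_force: 0.2
```

>>> {"method": "drive_tool", "body": {
  "series": [0, 0, 0, 0, 0.13, 0, -1, 0, 0, 0, 0, 0.26, 0, -1, 0, 0, 0, 0, 0.39, 0, -1, 0, 0, 0, 0, 0.52, 0, -1, 0, 0, 0, 0, 0.65, 0, -1, 0, 0, 0, 0, 0.78, 0, -1, 0, 0, 0, 0, 0.91, 0, -1, 0, 0, 0, 0, 1.04, 0, -1, 0, 0, 0, 0, 1.17, 0, -1, 0, 0, 0, 0, 1.3, 0, -1]
}}

```text
time: 4.83
ee_pos: [0.5714, -0.0409, 0.1198]
eef_rot: [0.989, -0.151, -0.0, 0.0]
ft_force: [-0.2, 0.8, 0.7]
width: 0.0005
grip_force: 0.3
```

```bash
python3 - <<'E'
from bench import camera,telemetry
import cv2
cv2.imwrite("pics/c2.png",cv2.resize(camera("side")[150:252,195:320,::-1],None,fx=5,fy=5,interpolation=cv2.INTER_CUBIC)); s=telemetry.read_state();print(s["ee_pos"],s["ft_force"])
E
```

```text
[ 0.5711141  -0.042318    0.11969162] [-0.37631735 -1.12441229  0.23328399]
```

View pics/c2.png

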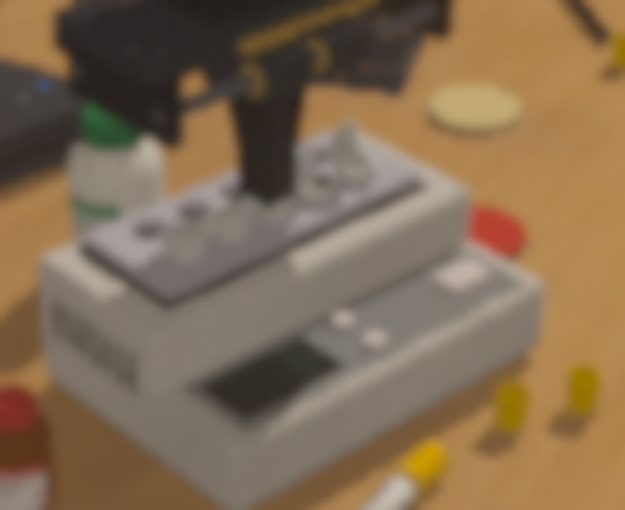

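Lids 1 and 2, at (187,243) and (235,215), lie flat. The finger is on lid 3 and the tubes are still in place, so I'll continue.

>>> {"method": "drive_tool", "body": {
  "series": [0, 0, 0, 0, 0.13, 0, -1, 0, 0, 0, 0, 0.26, 0, -1, 0, 0, 0, 0, 0.39, 0, -1, 0, 0, 0, 0, 0.52, 0, -1, 0, 0, 0, 0, 0.65, 0, -1, 0, 0, 0, 0, 0.78, 0, -1, 0, 0, 0, 0, 0.91, 0, -1, 0, 0, 0, 0, 1.04, 0, -1, 0, 0, 0, 0, 1.17, 0, -1, 0, 0, 0, 0, 1.3, 0, -1]
}}

```text
time: 5.72
ee_pos: [0.5561, -0.0902, 0.12]
eef_rot: [0.989, -0.151, 0.0, 0.0]
ft_force: [0.2, -0.2, 0.3]
width: 0.0006
grip_force: 0.4
```

>>> {"method": "drive_tool", "body": {
  "series": [0, 0, 0, 0, 0.13, 0, -1, 0, 0, 0, 0, 0.26, 0, -1, 0, 0, 0, 0, 0.39, 0, -1, 0, 0, 0, 0, 0.52, 0, -1, 0, 0, 0, 0, 0.65, 0, -1, 0, 0, 0, 0, 0.78, 0, -1, 0, 0, 0, 0, 0.91, 0, -1, 0, 0, 0, 0, 1.04, 0, -1, 0, 0, 0, 0, 1.15, 0, -1, 0, 0, 0, 0, 1.15, 0, -1]
}}

```text
time: 6.55
ee_pos: [0.5421, -0.135, 0.1199]
eef_rot: [0.988, -0.152, -0.0, 0.0]
ft_force: [0.2, -0.6, -0.5]
width: 0.0006
grip_force: 0.0
```

```bash
python3 - <<'E'
from bench import camera,telemetry
from h import *
import cv2
cv2.imwrite("pics/c3.png",cv2.resize(camera("side")[150:252,195:320,::-1],None,fx=5,fy=5,interpolation=cv2.INTER_CUBIC)); s=telemetry.read_state();print(s["ee_pos"],s["ft_force"])
print(R.from_quat(s["eef_rot"]).inv().apply(np.array([.488,-.094,.08])-s["ee_pos"])/.04)
E
```

```text
[ 0.54227081 -0.13428292  0.11992839] [ 0.05571176  0.94849008 -0.19384421]
[-1.59583677 -0.55548078  0.99809314]
```

View pics/c3.png

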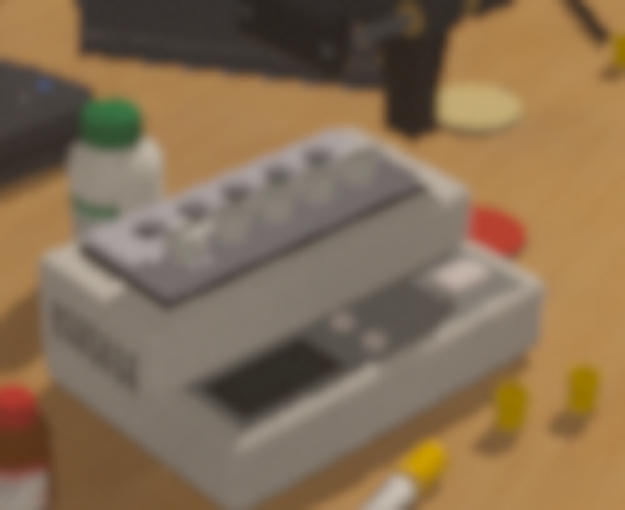

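All five lids lie flat, at (187,243) to (362,165). I'll lift, move over the start key and hover above it.

>>> {"method": "drive_tool", "body": {
  "series": [0, 0, 0, 0, 0, -0.4, -1, 0, 0, 0, 0, 0, -0.6, -1, 0, 0, 0, -0.6, -0.2, -0.6, -1, 0, 0, 0, -1.2, -0.4, -0.6, -1, 0, 0, 0, -1.6, -0.55, -0.4, -1, 0, 0, 0, -1.6, -0.55, 0.2, -1, 0, 0, 0, -1.6, -0.55, 0.6, -1, 0, 0, 0, -1.6, -0.55, 0.75, -1, 0, 0, 0, -1.6, -0.55, 0.75, -1, 0, 0, 0, -1.6, -0.55, 0.75, -1]
}}

```text
time: 7.43
ee_pos: [0.4884, -0.0934, 0.0905]
eef_rot: [0.989, -0.151, 0.0, -0.0]
ft_force: [-0.1, -0.2, -0.4]
width: 0.0001
grip_force: 0.0
```

```bash
python3 - <<'E'
from bench import camera,telemetry
import cv2,numpy as np
t=cv2.resize(camera("top")[130:242,200:325,::-1],None,fx=3.2,fy=3.2,interpolation=cv2.INTER_CUBIC)
s=cv2.resize(camera("side")[150:262,195:320,::-1],None,fx=3.2,fy=3.2,interpolation=cv2.INTER_CUBIC)
cv2.imwrite("pics/c4.png",np.hstack([t,s])); s=telemetry.read_state();print(s["ee_pos"],s["ft_force"])
E
```

```text
[ 0.48879229 -0.0936089   0.0910157 ] [ 0.22087831  0.04135329 -0.58035174]
```

View pics/c4.png

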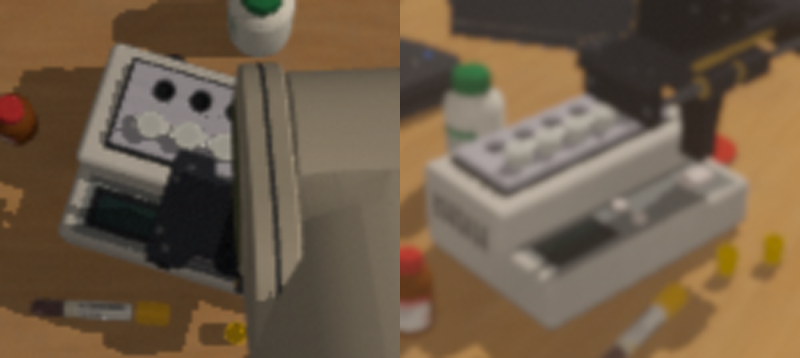

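The lids show as closed discs ((150,125), (187,133) in the top panel), and the finger is right above the key (side panel (697,155) over (703,178)). Pressing now.

>>> {"method": "drive_tool", "body": {
  "series": [0, 0, 0, 0, 0, 0.2, -1, 0, 0, 0, 0, 0, 0.35, -1, 0, 0, 0, 0, 0, 0.42, -1, 0, 0, 0, 0, 0, 0.46, -1, 0, 0, 0, 0, 0, 0.49, -1, 0, 0, 0, 0, 0, 0.51, -1, 0, 0, 0, 0, 0, 0.52, -1, 0, 0, 0, 0, 0, 0.52, -1, 0, 0, 0, 0, 0, 0.52, -1, 0, 0, 0, 0, 0, 0.52, -1]
}}

```text
time: 8.37
ee_pos: [0.4877, -0.0937, 0.0698]
eef_rot: [0.989, -0.151, -0.0, 0.0]
ft_force: [-5.7, 0.8, 10.9]
width: 0.0006
grip_force: 5.7
```

```bash
python3 - <<'E'
from bench import camera,telemetry
for i in range(4):
    s=telemetry.read_state();print(s["ee_pos"],s["ft_force"],s["torque"],s["grip_force"]);camera("side")
E
```

```text
[ 0.4876932  -0.09365319  0.06979589] [-5.6732569   0.8221384  10.92920611] [ 0.10105447  1.3938959  -0.00190135] 5.675055922474712
[ 0.48771438 -0.09366266  0.06979751] [-5.7112359  -0.52505558 10.53808609] [ 0.09737412  1.36284002 -0.04718347] 5.667983028106391
[ 0.48770614 -0.09367136  0.0697954 ] [-7.14462182 -0.86134596 11.49141985] [ 0.10002192  1.38005034 -0.0496436 ] 5.664906611200422
[ 0.48772613 -0.09365954  0.06980153] [-5.41296424e+00 -4.58249784e-03  1.11019308e+01] [ 0.13968459  1.38393993 -0.02016992] 5.663504842668772
```

>>> {"method": "drive_tool", "body": {
  "series": [0, 0, 0, 0, 0, 0.01, -1, 0, 0, 0, 0, 0, 0.02, -1, 0, 0, 0, 0, 0, 0.02, -1, 0, 0, 0, 0, 0, 0.02, -1]
}}

```text
time: 8.9
ee_pos: [0.4877, -0.0937, 0.0695]
eef_rot: [0.989, -0.151, -0.0, 0.0]
ft_force: [-9.5, 0.3, 20.1]
width: 0.0005
grip_force: 9.8
```

>>> {"method": "drive_tool", "body": {
  "series": [0, 0, 0, 0, 0, -0.04, -1, 0, 0, 0, 0, 0, -0.04, -1, 0, 0, 0, 0, 0, -0.04, -1]
}}

```text
time: 9.15
ee_pos: [0.488, -0.0936, 0.0702]
eef_rot: [0.989, -0.151, 0.0, 0.0]
ft_force: [-1.7, 0.1, 4.3]
width: 0.0005
grip_force: 2.1
```

>>> {"method": "drive_tool", "body": {
  "series": [0, 0, 0, 0, 0, -0.02, -1, 0, 0, 0, 0, 0, -0.02, -1, 0, 0, 0, 0, 0, -0.02, -1]
}}

```text
time: 9.4
ee_pos: [0.488, -0.0936, 0.0708]
eef_rot: [0.989, -0.151, 0.0, 0.0]
ft_force: [-1.4, -0.0, 3.7]
width: 0.0006
grip_force: 1.8
```

>>> {"method": "drive_tool", "body": {
  "series": [0, 0, 0, 0, 0, -0.02, -1, 0, 0, 0, 0, 0, -0.02, -1, 0, 0, 0, 0, 0, -0.02, -1]
}}

```text
time: 9.65
ee_pos: [0.488, -0.0937, 0.0715]
eef_rot: [0.989, -0.151, 0.0, 0.0]
ft_force: [-1.0, -0.9, 2.5]
width: 0.0001
grip_force: 1.3
```

>>> {"method": "drive_tool", "body": {
  "series": [0, 0, 0, 0, 0, -0.02, -1, 0, 0, 0, 0, 0, -0.02, -1, 0, 0, 0, 0, 0, -0.02, -1]
}}

```text
time: 9.9
ee_pos: [0.488, -0.0936, 0.0724]
eef_rot: [0.989, -0.151, 0.0, 0.0]
ft_force: [-0.1, -1.1, 1.7]
width: 0.0004
grip_force: 0.8
```

>>> {"method": "drive_tool", "body": {
  "series": [0, 0, 0, 0, 0, -0.03, -1, 0, 0, 0, 0, 0, -0.03, -1, 0, 0, 0, 0, 0, -0.03, -1]
}}

```text
time: 10.15
ee_pos: [0.4878, -0.0935, 0.0734]
eef_rot: [0.989, -0.151, -0.0, -0.0]
ft_force: [-0.8, -0.3, 0.4]
width: 0.0004
grip_force: 0.0
```

The lift traced the key's spring: 4.3 N near its stop, falling to zero 3 mm higher. So the key was pressed fully and came back up. I'll lift clear and check once more.

>>> {"method": "drive_tool", "body": {
  "series": [0, 0, 0, 0, 0, -0.4, -1, 0, 0, 0, 0, 0, -1, -1, 0, 0, 0, -0.6, 0, -2, -1, 0, 0, 0, -1.4, 0.6, -2.8, -1, 0, 0, 0, -2, 1.4, -3.4, -1, 0, 0, 0, -2, 2.2, -3.6, -1, 0, 0, 0, -2, 3, -3.6, -1, 0, 0, 0, -2, 3.6, -3.6, -1, 0, 0, 0, -2, 3.6, -3.6, -1]
}}

```text
time: 10.9
ee_pos: [0.3664, -0.2117, 0.2178]
eef_rot: [0.988, -0.154, 0.0, 0.001]
ft_force: [-0.3, 0.3, -0.3]
width: 0.0004
grip_force: 0.0
```

```bash
python3 - <<'E'
from bench import camera,telemetry
import cv2,numpy as np
t=cv2.resize(camera("top")[130:242,200:325,::-1],None,fx=3.2,fy=3.2,interpolation=cv2.INTER_CUBIC)
s=cv2.resize(camera("side")[150:262,195:320,::-1],None,fx=3.2,fy=3.2,interpolation=cv2.INTER_CUBIC)
cv2.imwrite("pics/c5.png",np.hstack([t,s])); s=telemetry.read_state();print(s["ee_pos"],s["ft_force"])
E
```

```text
[ 0.36833019 -0.20744418  0.21741164] [ 0.1741964  -0.87327965  0.16959678]
```

View pics/c5.png

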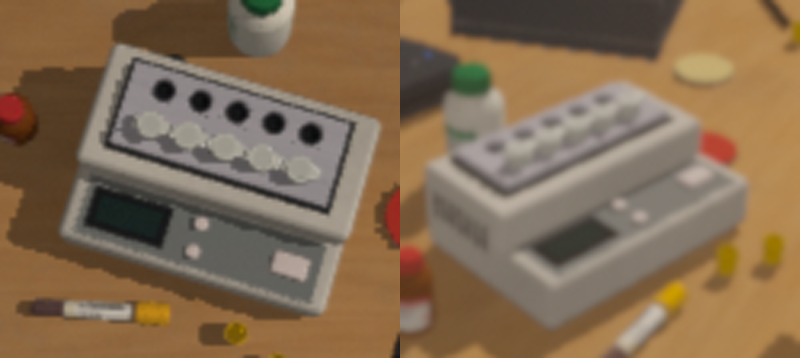

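All five lids are shut ((150,124) to (302,170) in the top panel), the key at (291,264) is up, and nothing around the heater has moved.

```bash
python3 -c "
from bench import r
print(r.close_job())"
```

```text
the job is handed in; nothing more can be done
None
```

I closed all five lids in order, pressed the start key fully down and let it come back up, and handed the job in; the hand-in gave no verdict, but the last pictures show the lids shut and nothing round the heater moved.

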